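# Turn the parts carousel until the barrel faces front

### The job

Gently push the rim of the rotating parts organiser round until the tall pencil barrel standing in it faces squarely to the front, in line with the knob of the drawer in the organiser's base, then leave it at rest there and draw clear. Push on the turntable's rim only: do not touch the cups or the parts in them, which must stay standing in their cups, and leave the drawer and the other things on the table alone.

Things in the scene. Friction and masses are not known exactly. Their poses are not given: they have to be found in the camera images.
- carousel_base: Fixed wooden base of the rotating organiser, a square box 254 mm wide and deep, 45 mm high. Origin: on the table under the turntable's axis. x, y level, z up; its FRONT is its -x side, which has a full-width drawer with a round steel knob (the knob stands on the line y = 0 and reaches to x = -149 mm, 23 mm above the table).
- turntable: Six-lobed wooden turntable on a bearing over the base. Turns both ways without stops or detents about the upright axis through its origin (on the axis, at the board's underside; z up). Light drag of about 0.06 N m (half a newton at the rim) stops it soon after a push. Board 18 mm thick: underside 57 mm, top 75 mm above the table, 12 mm clear over the base. The barrel's cup is on its own -x axis.
- rim_notch (a point): A finger notch in the turntable's scalloped rim, 120 mm from the axis, at the board's mid-height (66 mm up), 30 degrees from the barrel's cup. Rim: round core of 105 mm radius, six lobes of 36 mm radius centred 98 mm out (to 134 mm), one under each cup; six like notches midway between, open outwards and downwards, 36 mm wide at the core, 50 mm at 120 mm out: closed fingertips fit in and push a lobe's flank.
- cups: Six open aluminium cups and a low centre boss, all fixed on the turntable and turning with it. Cups: 25 mm outside diameter, 15 mm bore, 20 mm tall (tops 95 mm above the table), one on each lobe, 92 mm from the axis; the boss is 48 mm in diameter and 14 mm tall. Origin: on the axis, on the turntable's top face.
- base_drawer (a joint): The drawer in the base's front: 0 when shut, as it starts, grows in metres as it slides out to the front (to 0.14). To be left shut.
- barrel: The pencil barrel, the long part to be brought to the front: an upright maroon-lacquered tube 13 mm in diameter, 68 mm tall with its 10 mm brass-threaded top (the tallest part on the turntable, its top 146 mm above the table). Stands loose in a cup; origin at the centre of its foot, 78 mm above the table; z up along it.
- grip_a: A grip section: upright gunmetal ringed tube, 11 mm diameter, 40 mm tall with its narrow nose. Stands loose in a cup; origin at the centre of its foot, 78 mm above the table; z up along it.
- grip_b: The other grip section, alike: 11 mm diameter, 40 mm tall. Stands loose in a cup; origin at the centre of its foot, 78 mm above the table; z up along it.
- cap: Clear acrylic cap, upright, 13 mm diameter, 34 mm tall. Stands loose in a cup; origin at the centre of its foot, 78 mm above the table; z up along it.
- lead_tube: Lead refill tube with a black cap, upright, 11.6 mm diameter, 40 mm tall. Stands loose in a cup; origin at the centre of its foot, 78 mm above the table; z up along it.
- end_knob: Brass end knob, upright, 12 mm diameter, 26 mm tall. Stands loose in a cup; origin at the centre of its foot, 78 mm above the table; z up along it.
- mint_tin: Bystander, loose on the table: closed tin mint box, 97 x 62 x 22 mm, lying flat. Origin: at its underside.
- pencil: Bystander, loose on the table: finished pencil lying flat, 145 mm long, 10 mm thick. Origin: at its underside.
- lead_case: Bystander, loose on the table: flat lead case, 72 x 22 x 10 mm. Origin: at its underside.
- jar: Bystander, loose on the table: small glass jar, 52 mm diameter, 60 mm tall. Origin: at its underside.
- screwdriver: Bystander, loose on the table: small screwdriver lying flat, 130 mm long. Origin: at its underside.

How it is judged:
On the way:
1. the fingers push the turntable round (contact force between the fingers and turntable above 0.15 N and angular speed of turntable above 0.05 rad/s), for 0.05 s.
At the end, for the whole second after the job is handed in: The barrel's foot is within 14 mm (about 9 degrees) of the base's front centre line, on the drawer side; the turntable is at rest (below 0.05 rad/s); all six parts stand in their cups, 70 to 112 mm from the axis, within 0.35 rad of upright, not raised by 6 mm (y of barrel in the frame of carousel_base between -0.014 and 0.014 m and x of barrel in the frame of carousel_base below -0.06 m and angular speed of turntable below 0.05 rad/s and angle between each of barrel, grip_a, grip_b, cap, lead_tube, end_knob's own z axis and vertical below 0.35 rad and horizontal distance between barrel and turntable between 0.07 and 0.112 m and horizontal distance between grip_a and turntable between 0.07 and 0.112 m and horizontal distance between grip_b and turntable between 0.07 and 0.112 m and horizontal distance between cap and turntable between 0.07 and 0.112 m and horizontal distance between lead_tube and turntable between 0.07 and 0.112 m and horizontal distance between end_knob and turntable between 0.07 and 0.112 m and height (world z) of each of barrel, grip_a, grip_b, cap, lead_tube, end_knob below 0.084 m); the robot touches nothing.
It fails at once if the arm or the fingers touch a pencil part (contact force between any of the arm, the fingers and barrel above 0.3 N or contact force between any of the arm, the fingers and grip_a above 0.3 N or contact force between any of the arm, the fingers and grip_b above 0.3 N or contact force between any of the arm, the fingers and cap above 0.3 N or contact force between any of the arm, the fingers and lead_tube above 0.3 N or contact force between any of the arm, the fingers and end_knob above 0.3 N).
It fails at once if the arm or the fingers touch the cups or the centre boss (only the rim is to be pushed) (contact force between any of the arm, the fingers and cups above 0.5 N).
It fails at once if a pencil part is lifted out of its cup (more than 10 mm above its place) or tipped over (more than 0.5 rad) (height (world z) of any of barrel, grip_a, grip_b, cap, lead_tube, end_knob above 0.088 m or angle between any of barrel, grip_a, grip_b, cap, lead_tube, end_knob's own z axis and vertical above 0.5 rad).
It fails at once if the turntable is whirled (faster than 3 rad/s, half a turn in a second) (angular speed of turntable above 3 rad/s).
It fails at once if a bystander on the table is moved, or the drawer pulled out, by more than 15 mm (value of joint base_drawer above 0.015 m or distance of any of mint_tin, pencil, lead_case, jar, screwdriver from where it was at the start of the episode above 0.015 m).
It also fails if it takes over 43 s, if anything falls off the work surface, if the arm or the gripper's body presses on something with over 40 N, if the wrist force passes 120 N, or if a joint passes its speed limit or range.

### The arm

A 6-joint arm with a two-finger parallel gripper is mounted at the origin on the work surface. World frame = base frame: x ahead of the robot, y to its left, z up, the work surface at z = 0. Lengths are in m, angles in rad, forces in N, time in s.
With the tool pointing down it reaches from about 0.225 to 0.875 m from the base axis. Payload 3.4 kg.
Tool frame: the origin (TCP) lies between the finger pads; the fingertips stand 11 mm ahead of it and the grasp point (between the pads) lies 8 mm behind it; z points along the fingers, y is the line along which they close (so a half turn about z gives the same grasp; the last joint's range is limited). The gripper opens to 85 mm and grips with 20 to 120 N. Pads are 22 mm wide; open, the fingers measure 114 mm over their backs; the gripper's body (76 mm by 85 mm) begins 54 mm behind the grasp point. The pads swing forward as they close: fully open they stand 13 mm farther back than shut.
Start: joints at [1.18, 0.276, 1.505, -0, 1.361, -0.121], TCP at [0.153, 0.554, 0.242] pointing down, gripper open.
Joint ranges: [-2.89, 2.89], [-0.75, 2.08], [0.22, 2.7], [-1.18, 4.32], [0.11, 2.71], [-2.7, 2.7]. Speed limits (rad/s): [2.57, 2.57, 3.14, 3.14, 3.14, 3.14].

### API

Orientations are given as a unit quaternion [w, x, y, z].
In Python, from rig import sensors, eyes, manip gives the robot as it stands.
- The arm moves only by the tool drive_tool, never from a script. Its argument "deltas" is a list of rows, each an object with "linear": the shift along the world's x, y, z in mm, a list of three; "twist": the turn about the world's z in degrees; "claw": the opening, from 0 (shut) to 1 (fully open). In form: [{"linear": [tx, ty, tz], "twist": twist, "claw": claw}, ...]. A call has 1 to 12 rows; each row is the pose to reach, as a shift and turn from the pose commanded when the call began; what a row does not reach only later rows make up. A row lasts 1/12 s, in which the tool goes at most 41.7 mm and 7.16 degrees, less where a joint would pass 70% of its speed; a pose out of reach is approached as far as the arm can. A call with a gripper value outside its range is refused whole. The fingers move at their own pace and stop on an object; "squeeze" is the grip in N (left out, the last holds). Time passes only in rows, so rows that repeat a pose let the fingers close. It gives the time, the measured TCP pose, the force, the opening and the grip force at its end, in the units of the state.
- sensors.get_state(): the state, without advancing time (a new reading comes with each control period).
- eyes.get_image(name): name is "scene" or "top" or "wrist"; returns the picture (384x512x3 uint8, red, green, blue); there is no depth.
- eyes.camera_model(name): a dict with "intrinsics" (3x3 intrinsics, pixels), "R" (3x3) and "t" (3): a world point X has camera coordinates R X + t. Camera axes: x right, y down, z forward; pixel columns grow to the right and rows downward; lengths in m; the calibration is good to about 2 mm. A picture is of the moment at which its call begins: read the wrist's pose just before it. camera_model takes no time and is no camera call; for the wrist camera it gives the pose at the moment of the call.
- manip.sign_off(): hands the job in; it is judged then, once.
The state is a dict: "clock": time; "qpos": joint angles; "qd": joint speeds; "effort": joint torques, N m; "position": TCP position; "ee_rot": TCP orientation; "contact_force": force on the tool from outside, world axes, zero at the start; "moment": the same for the moment, N m; "width": finger opening in m; "gripper_force": force on a finger pad.
Only numpy, scipy, OpenCV 4.12 (cv2) and the standard library are available. Lean on these libraries where they do the work, as an engineer would, in place of code of your own. Each camera call takes 0.05 s, during which the arm holds its last target. There are 200 camera calls.

## Working session

There is one attempt and no reset: what is moved stays moved. The work goes in short steps, Python scripts to look and compute and a tool call to move; the robot and the scene stay as the last step left them, time stands still between calls to the robot, and variables do not carry over. Pictures are saved under pics/ and viewed, at most 10 in all, crops included, and the job is handed in when it is done.

Besides the shell and the picture viewer there is one more tool, called after "Call:" in YAML: its name, and indented under it one key for each argument. drive_tool: Moves the arm, as the interface text tells. Its arguments: {"type":"object","properties":{"deltas":{"type":"array","items":{"type":"object","properties":{"linear":{"type":"array","items":{"type":"number"}},"twist":{"type":"number"},"claw":{"type":"number"}}}},"squeeze":{"type":"number"}},"required":["deltas"]}

```bash
mkdir -p pics; python3 - <<'E'
from rig import sensors, eyes
import cv2
for n in("top","scene"):
    cv2.imwrite(f"pics/{n}0.png",cv2.resize(eyes.get_image(n)[:,:,::-1],(800,600),interpolation=cv2.INTER_CUBIC))
    m=eyes.camera_model(n);print(n,m)
s=sensors.get_state();print(s)
E
```

```text
top {'intrinsics': array([[400.04185927,   0.        , 256.07204866],
       [  0.        , 400.04185927, 195.92939091],
       [  0.        ,   0.        ,   1.        ]]), 'R': array([[ 0.02761541, -0.99956379,  0.01047009],
       [-0.99585405, -0.02841806, -0.08641258],
       [ 0.08667243, -0.00804036, -0.99620442]]), 't': array([-0.00687336,  0.58330634,  1.07832733])}
scene {'intrinsics': array([[393.79298553,   0.        , 249.68630528],
       [  0.        , 393.79298553, 189.17422626],
       [  0.        ,   0.        ,   1.        ]]), 'R': array([[-0.55737419,  0.8302593 , -0.00187287],
       [ 0.66314894,  0.4438292 , -0.60270152],
       [-0.49956731, -0.33717227, -0.79796452]]), 't': array([ 0.31491846, -0.3594134 ,  1.16754506])}
{'clock': 0.1, 'qpos': array([ 1.17997673e+00,  2.76529216e-01,  1.50596752e+00,  1.90965197e-05,
        1.36072842e+00, -1.21025477e-01]), 'qd': array([ 0.00217814, -0.00384851, -0.00398493,  0.00171204,  0.00045397,
        0.00094093]), 'effort': array([ 1.27618699e-03, -4.17701232e+01, -2.46404743e+01, -1.43198636e-04,
        5.87608825e-03,  1.29460381e-05]), 'position': array([0.15309965, 0.55378429, 0.2415432 ]), 'ee_rot': array([-2.15657700e-04,  1.34490242e-01,  9.90914582e-01, -7.87305866e-04]), 'contact_force': array([ 0.03507871,  0.95225529, -0.20999296]), 'moment': array([-0.0086817 , -0.05032972,  0.02728722]), 'gripper_force': 0.0, 'width': 0.08541497002368499}
```

View pics/top0.png

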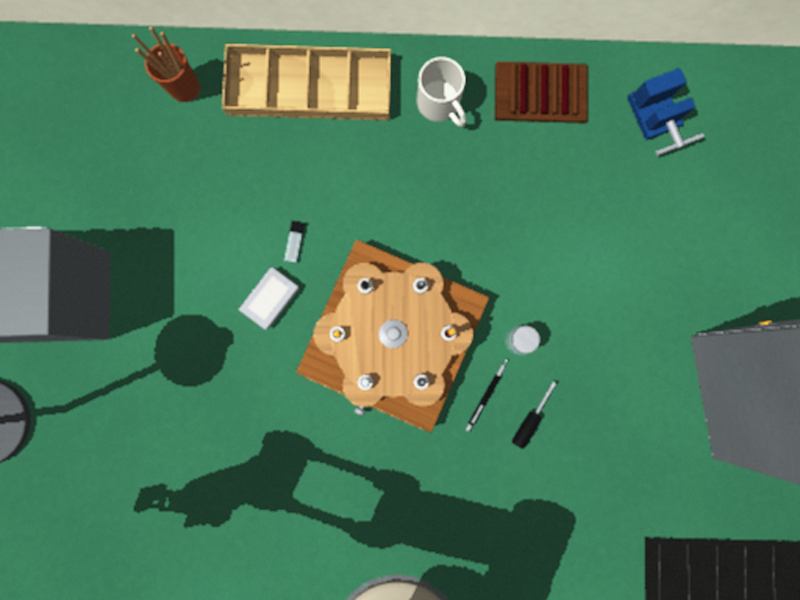

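View pics/scene0.png

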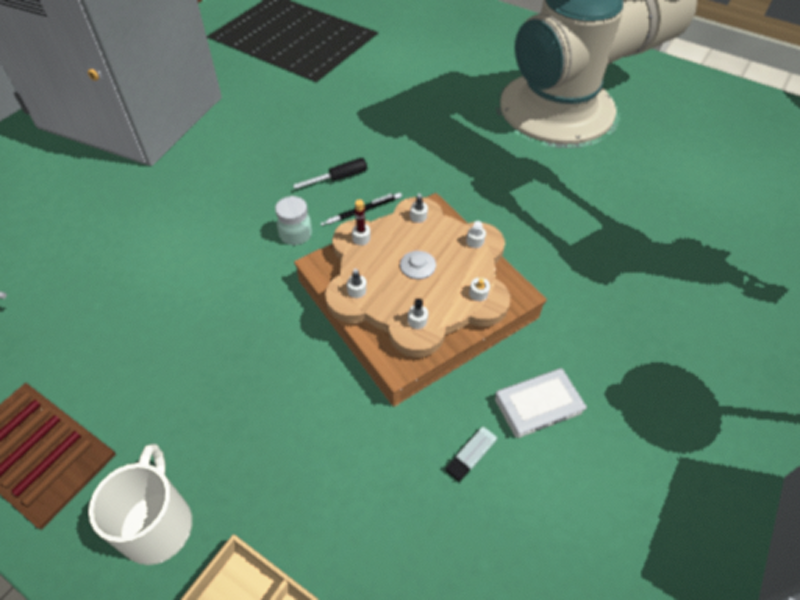

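Top view (800×600): base-top corners are at (357,241), (489,297), (433,431) and (297,374), with the knob at (360,410). The barrel's cup is at about (449,333), the centre boss at (393,333), and the jar, pencil and screwdriver lie to the right. The scene view confirms that the barrel is on the robot's right.

```bash
cat > h.py <<'E'
import numpy as np
from rig import eyes
def w(n,u,v,z,s=1.5625):
    m=eyes.camera_model(n);R=m["R"];t=m["t"]
    d=R.T@np.linalg.solve(m["intrinsics"],[u/s,v/s,1]);c=-R.T@t
    return c+d*(z-c[2])/d[2]
def px(n,X,s=1.5625):
    m=eyes.camera_model(n);p=m["intrinsics"]@(m["R"]@np.array(X)+m["t"]);return p[:2]/p[2]*s
E
python3 - <<'E'
from h import *
np.set_printoptions(precision=4,suppress=True)
C=np.array([w("top",*p,.045) for p in[(357,241),(489,297),(433,431),(297,374)]])
print(C, C.mean(0),np.linalg.norm(C-np.roll(C,1,0),axis=1))
k=w("top",360,410,.023);print("knob",k)
cups=np.array([w("top",*p,.095) for p in[(449,332),(421,285),(366,285),(338,333),(366,381),(421,381)]])
c=cups.mean(0);print(cups,c,np.linalg.norm(cups-c,axis=1))
print("boss",w("top",393,333,.089))
ang=lambda d:np.degrees(np.arctan2(d[1],d[0]))
print("knob ang",ang(k-c),"edge angs",[ang(C[(i+1)%4]-C[i]) for i in range(4)],"cups",[ang(q-c) for q in cups])
for n,p,z in[("jar",(523,340),.06),("jarfoot",(527,338),0.03),("p1",(505,362),.01),("p2",(468,430),.01),("s1",(556,382),.01),("s2",(518,442),.01),("tin",(243,300),.022),("tin2",(266,327),.022),("tin3",(299,287),.022)]:print(n,w("top",*p,z))
E
```

```text
[[ 0.6937  0.0882  0.045 ]
 [ 0.6019 -0.1444  0.045 ]
 [ 0.3695 -0.0523  0.045 ]
 [ 0.4597  0.1832  0.045 ]] [0.5312 0.0187 0.045 ] [0.2525 0.25   0.25   0.2522]
knob [0.3998 0.0744 0.023 ]
[[ 0.5367 -0.0717  0.095 ]
 [ 0.6134 -0.0236  0.095 ]
 [ 0.6107  0.0676  0.095 ]
 [ 0.5299  0.111   0.095 ]
 [ 0.4527  0.0624  0.095 ]
 [ 0.4552 -0.0275  0.095 ]] [0.5331 0.0197 0.095 ] [0.0915 0.0912 0.0912 0.0914 0.091  0.0911]
boss [0.5327 0.0206 0.089 ]
knob ang 157.70324586878777 edge angs [np.float64(-111.53483999422194), np.float64(158.38363516016528), np.float64(69.03331209572754), np.float64(-22.106022701701082)] cups [np.float64(-87.74965385436818), np.float64(-28.349555751807184), np.float64(31.654712601932907), np.float64(92.00035826035938), np.float64(151.99262407237995), np.float64(-148.78394290203198)]
jar [ 0.5283 -0.2013  0.06  ]
jarfoot [ 0.5331 -0.2145  0.03  ]
p1 [ 0.4902 -0.18    0.01  ]
p2 [ 0.369  -0.1162  0.01  ]
s1 [ 0.4573 -0.2711  0.01  ]
s2 [ 0.3505 -0.2047  0.01  ]
tin [0.5865 0.2874 0.022 ]
tin2 [0.5399 0.2447 0.022 ]
tin3 [0.6125 0.1896 0.022 ]
```

Call:
drive_tool:
  deltas:
    - {"linear": [12, -35, 0], "twist": 2, "claw": 0}
    - {"linear": [24, -70, 0], "twist": 4, "claw": 0}
    - {"linear": [37, -106, 0], "twist": 6, "claw": 0}
    - {"linear": [50, -142, 0], "twist": 8, "claw": 0}
    - {"linear": [62, -178, 0], "twist": 10, "claw": 0}
    - {"linear": [75, -214, 0], "twist": 12, "claw": 0}
    - {"linear": [87, -250, 0], "twist": 14, "claw": 0}
    - {"linear": [100, -286, 0], "twist": 16, "claw": 0}
    - {"linear": [112, -322, 0], "twist": 17.3, "claw": 0}
    - {"linear": [125, -358, 0], "twist": 17.3, "claw": 0}
    - {"linear": [137, -394, 0], "twist": 17.3, "claw": 0}
    - {"linear": [150, -430, 0], "twist": 17.3, "claw": 0}

```text
clock: 1.1
position: [0.3029, 0.1225, 0.2423]
ee_rot: [0.0, -0.016, 1.0, 0.0]
contact_force: [1.8, 0.5, 0.7]
width: -0.0
gripper_force: 0.0
```

Call:
drive_tool:
  deltas:
    - {"linear": [13, -37, 0], "twist": 0, "claw": 0}
    - {"linear": [26, -74, 0], "twist": 0, "claw": 0}
    - {"linear": [39, -111, 0], "twist": 0, "claw": 0}
    - {"linear": [39, -111, -30], "twist": 0, "claw": 0}
    - {"linear": [39, -111, -60], "twist": 0, "claw": 0}
    - {"linear": [39, -111, -90], "twist": 0, "claw": 0}
    - {"linear": [39, -111, -90], "twist": 0, "claw": 0}
    - {"linear": [39, -111, -90], "twist": 0, "claw": 0}

```text
clock: 1.77
position: [0.341, 0.0133, 0.1516]
ee_rot: [-0.002, -0.016, 1.0, 0.0]
contact_force: [-0.2, -0.4, 0.3]
width: -0.0002
gripper_force: 0.0
```

Call:
drive_tool:
  deltas:
    - {"linear": [0, 0, -25], "twist": 0, "claw": 0}
    - {"linear": [0, 0, -50], "twist": 0, "claw": 0}
    - {"linear": [0, 1, -74], "twist": 0, "claw": 0}
    - {"linear": [15, 1, -74], "twist": 0, "claw": 0}
    - {"linear": [30, 1, -74], "twist": 0, "claw": 0}
    - {"linear": [40, 2, -74], "twist": 0, "claw": 0}
    - {"linear": [40, 2, -74], "twist": 0, "claw": 0}

```text
clock: 2.35
position: [0.387, 0.0151, 0.0802]
ee_rot: [0.003, -0.017, 1.0, -0.0]
contact_force: [0.1, 0.2, 0.3]
width: -0.0004
gripper_force: 0.0
```

```bash
python3 - <<'E'
from rig import eyes
import cv2,numpy as np
a=eyes.get_image("scene")[80:260,170:390,::-1];b=eyes.get_image("top")[130:310,150:370,::-1]
cv2.imwrite("pics/c1.png",cv2.resize(np.hstack([a,b]),(800,327),interpolation=cv2.INTER_CUBIC))
E
```

```text
(no output)
```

View pics/c1.png

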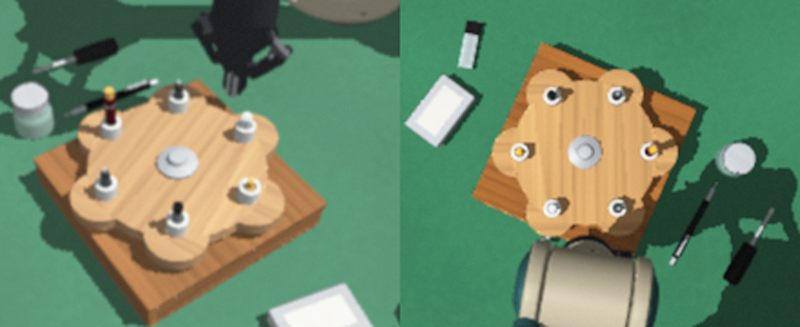

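Both views show the closed fingertips just outside the notch between the robot-side cups, and the gripper body clear of the parts. Next I move the fingers in and compute the arc.

```bash
python3 - <<'E'
import numpy as np
c=np.array([532,19.5]);r=118
p=lambda a:c+r*np.array([np.cos(np.radians(a)),np.sin(np.radians(a))])
a=181.8
for n in range(4):
    o=p(a);print(round(a,1),o)
    print([ [round(float(v),1) for v in p(a-2.4*i)-o]+[round(-2.4*i,1)] for i in range(1,13)]);a-=28.8
E
```

```text
181.8 [414.05822588  15.79353043]
[[-0.1, 4.9, -2.4], [0.1, 9.9, -4.8], [0.5, 14.8, -7.2], [1.0, 19.7, -9.6], [1.8, 24.6, -12.0], [2.8, 29.4, -14.4], [4.0, 34.2, -16.8], [5.3, 39.0, -19.2], [6.9, 43.7, -21.6], [8.7, 48.3, -24.0], [10.7, 52.8, -26.4], [12.8, 57.3, -28.8]]
153.0 [426.86123015  73.07087897]
[[2.3, 4.4, -2.4], [4.9, 8.6, -4.8], [7.5, 12.8, -7.2], [10.4, 16.8, -9.6], [13.4, 20.7, -12.0], [16.6, 24.5, -14.4], [20.0, 28.1, -16.8], [23.5, 31.6, -19.2], [27.1, 34.9, -21.6], [30.9, 38.1, -24.0], [34.8, 41.2, -26.4], [38.8, 44.0, -28.8]]
124.2 [465.67416141 117.09550776]
[[4.1, 2.7, -2.4], [8.4, 5.2, -4.8], [12.8, 7.5, -7.2], [17.2, 9.7, -9.6], [21.7, 11.7, -12.0], [26.4, 13.4, -14.4], [31.0, 15.0, -16.8], [35.8, 16.4, -19.2], [40.6, 17.6, -21.6], [45.4, 18.5, -24.0], [50.3, 19.3, -26.4], [55.2, 19.9, -28.8]]
95.4 [520.89521903 136.97631182]
[[4.9, 0.4, -2.4], [9.9, 0.5, -4.8], [14.8, 0.5, -7.2], [19.7, 0.2, -9.6], [24.7, -0.3, -12.0], [29.6, -0.9, -14.4], [34.4, -1.8, -16.8], [39.3, -2.9, -19.2], [44.0, -4.2, -21.6], [48.7, -5.6, -24.0], [53.4, -7.3, -26.4], [58.0, -9.2, -28.8]]
```

Call:
drive_tool:
  deltas:
    - {"linear": [10, 0, 0], "twist": 0, "claw": 0}
    - {"linear": [20, 0, 0], "twist": 0, "claw": 0}
    - {"linear": [27, 0, 0], "twist": 0, "claw": 0}
    - {"linear": [27, 0, 0], "twist": 0, "claw": 0}
    - {"linear": [27, 0, 0], "twist": 0, "claw": 0}

```text
clock: 2.87
position: [0.4097, 0.0152, 0.0783]
ee_rot: [-0.0, -0.016, 1.0, 0.0]
contact_force: [-0.4, 1.0, -0.5]
width: -0.0001
gripper_force: 0.0
```

Call:
drive_tool:
  deltas:
    - {"linear": [4, 2, 0], "twist": 0, "claw": 0}
    - {"linear": [5, 5, 0], "twist": -2.4, "claw": 0}
    - {"linear": [5.1, 9.9, 0], "twist": -4.8, "claw": 0}
    - {"linear": [5.5, 14.8, 0], "twist": -7.2, "claw": 0}
    - {"linear": [6, 19.7, 0], "twist": -9.6, "claw": 0}
    - {"linear": [6.8, 24.6, 0], "twist": -12, "claw": 0}
    - {"linear": [7.8, 29.4, 0], "twist": -14.4, "claw": 0}
    - {"linear": [9, 34.2, 0], "twist": -16.8, "claw": 0}
    - {"linear": [10.3, 39, 0], "twist": -19.2, "claw": 0}
    - {"linear": [11.9, 43.7, 0], "twist": -21.6, "claw": 0}
    - {"linear": [13.7, 48.3, 0], "twist": -24, "claw": 0}
    - {"linear": [17.8, 57.3, 0], "twist": -28.8, "claw": 0}

```text
clock: 3.87
position: [0.4261, 0.0724, 0.0785]
ee_rot: [-0.001, 0.235, 0.972, -0.0]
contact_force: [-0.7, 0.5, 3.3]
width: 0.0001
gripper_force: 1.8
```

```bash
python3 - <<'E'
from rig import eyes,sensors
import cv2,numpy as np
s=sensors.get_state();print(s["position"],s["contact_force"])
a=eyes.get_image("scene")[80:260,170:390,::-1];b=eyes.get_image("top")[130:310,150:370,::-1]
cv2.imwrite("pics/c2.png",cv2.resize(np.hstack([a,b]),(800,327),interpolation=cv2.INTER_CUBIC))
E
```

```text
[0.42606102 0.07240407 0.07846316] [-0.72293621  0.5480627   3.26755764]
```

View pics/c2.png

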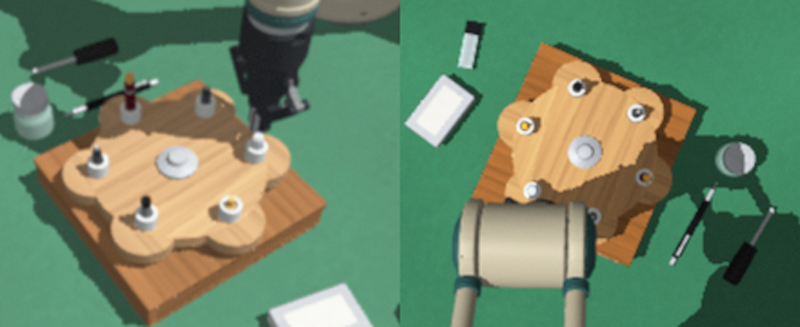

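The board has turned about 23° and the tool trails at a steady offset of about 6°. All parts are still standing and clear, so I continue.

Call:
drive_tool:
  deltas:
    - {"linear": [2.3, 4.4, 0], "twist": -2.4, "claw": 0}
    - {"linear": [4.9, 8.6, 0], "twist": -4.8, "claw": 0}
    - {"linear": [7.5, 12.8, 0], "twist": -7.2, "claw": 0}
    - {"linear": [10.4, 16.8, 0], "twist": -9.6, "claw": 0}
    - {"linear": [13.4, 20.7, 0], "twist": -12, "claw": 0}
    - {"linear": [16.6, 24.5, 0], "twist": -14.4, "claw": 0}
    - {"linear": [20, 28.1, 0], "twist": -16.8, "claw": 0}
    - {"linear": [23.5, 31.6, 0], "twist": -19.2, "claw": 0}
    - {"linear": [27.1, 34.9, 0], "twist": -21.6, "claw": 0}
    - {"linear": [30.9, 38.1, 0], "twist": -24, "claw": 0}
    - {"linear": [34.8, 41.2, 0], "twist": -26.4, "claw": 0}
    - {"linear": [38.8, 44, 0], "twist": -28.8, "claw": 0}

```text
clock: 4.97
position: [0.4651, 0.1167, 0.0784]
ee_rot: [-0.001, 0.468, 0.884, -0.0]
contact_force: [-1.2, 2.2, 4.8]
width: -0.0
gripper_force: 1.9
```

Call:
drive_tool:
  deltas:
    - {"linear": [4.1, 2.7, 0], "twist": -2.4, "claw": 0}
    - {"linear": [8.4, 5.2, 0], "twist": -4.8, "claw": 0}
    - {"linear": [12.8, 7.5, 0], "twist": -7.2, "claw": 0}
    - {"linear": [17.2, 9.7, 0], "twist": -9.6, "claw": 0}
    - {"linear": [21.7, 11.7, 0], "twist": -12, "claw": 0}
    - {"linear": [26.4, 13.4, 0], "twist": -14.4, "claw": 0}
    - {"linear": [31, 15, 0], "twist": -16.8, "claw": 0}
    - {"linear": [35.8, 16.4, 0], "twist": -19.2, "claw": 0}
    - {"linear": [40.6, 17.6, 0], "twist": -21.6, "claw": 0}
    - {"linear": [45.4, 18.5, 0], "twist": -24, "claw": 0}
    - {"linear": [50.3, 19.3, 0], "twist": -26.4, "claw": 0}
    - {"linear": [55.2, 19.9, 0], "twist": -28.8, "claw": 0}

```text
clock: 5.97
position: [0.5211, 0.1369, 0.0786]
ee_rot: [-0.0, 0.673, 0.74, 0.0]
contact_force: [0.1, 2.1, 3.6]
width: -0.0001
gripper_force: 1.6
```

```bash
python3 - <<'E'
from rig import eyes,sensors
import cv2,numpy as np
s=sensors.get_state();print(s["position"],s["contact_force"])
a=eyes.get_image("scene")[80:260,170:390,::-1];b=eyes.get_image("top")[130:310,150:370,::-1]
cv2.imwrite("pics/c3.png",cv2.resize(np.hstack([a,b]),(800,327),interpolation=cv2.INTER_CUBIC))
E
```

```text
[0.52109202 0.13688486 0.07858883] [0.11737051 2.1091654  3.61904702]
```

View pics/c3.png

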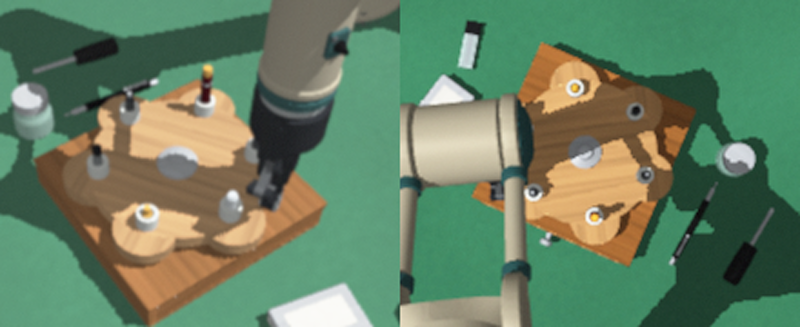

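Rotation is now about 81°, with the barrel cup at crop (594,213) in the top view, all parts upright and about 33° left to go. I push on to about 5° short, then measure.

Call:
drive_tool:
  deltas:
    - {"linear": [4.9, 0.4, 0], "twist": -2.4, "claw": 0}
    - {"linear": [9.9, 0.5, 0], "twist": -4.8, "claw": 0}
    - {"linear": [14.8, 0.5, 0], "twist": -7.2, "claw": 0}
    - {"linear": [19.7, 0.2, 0], "twist": -9.6, "claw": 0}
    - {"linear": [24.7, -0.3, 0], "twist": -12, "claw": 0}
    - {"linear": [29.6, -0.9, 0], "twist": -14.4, "claw": 0}
    - {"linear": [34.4, -1.8, 0], "twist": -16.8, "claw": 0}
    - {"linear": [39.3, -2.9, 0], "twist": -19.2, "claw": 0}
    - {"linear": [44, -4.2, 0], "twist": -21.6, "claw": 0}
    - {"linear": [48.7, -5.6, 0], "twist": -24, "claw": 0}
    - {"linear": [53.4, -7.3, 0], "twist": -26.4, "claw": 0}
    - {"linear": [56, -8.3, 0], "twist": -27.7, "claw": 0}

```text
clock: 7.07
position: [0.5775, 0.1278, 0.0786]
ee_rot: [0.0, 0.83, 0.558, 0.0]
contact_force: [-0.9, 1.1, 3.1]
width: 0.0
gripper_force: 1.5
```

```bash
python3 - <<'E'
from rig import eyes,sensors
import cv2,numpy as np
s=sensors.get_state();print(s["position"],s["contact_force"])
b=eyes.get_image("top")[130:310,150:370,::-1]
cv2.imwrite("pics/c4.png",cv2.resize(b,None,fx=3.3,fy=3.3,interpolation=cv2.INTER_CUBIC))
E
```

```text
[0.577495   0.12784315 0.0785612 ] [-0.90551707  1.05100315  3.14278196]
```

View pics/c4.png

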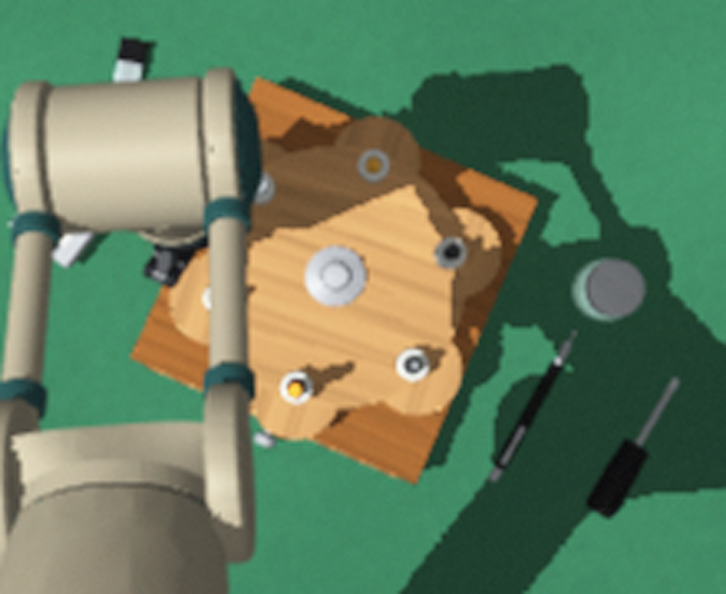

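The arm hides two of the cups. The visible ones in this crop are the barrel at (297,388), then (413,364), (452,251) and (373,164), with the knob at (264,438).

```bash
python3 - <<'E'
from h import *
W=lambda u,v,z:w("top",u/3.3+150,v/3.3+130,z,1)
c=np.array([.5325,.0198])
A=lambda q:np.degrees(np.arctan2(q[1]-c[1],q[0]-c[0]))
for i,p in enumerate([(297,388),(413,364),(452,251),(373,164)]):
    q=W(*p,.095);print(q,A(q)-60*i,np.hypot(*(q[:2]-c)))
print("knob",A(W(264,438,.023)))
E
```

```text
[0.44367653 0.04744449 0.095     ] 162.71231561682157 0.09302594896693855
[ 0.4645975  -0.04191922  0.095     ] -197.7310798092764 0.09176062016617297
[ 0.55324924 -0.07035461  0.095     ] -197.03898087949938 0.09251154086684067
[ 0.61995836 -0.00680693  0.095     ] -196.92101875425166 0.09141604772545901
knob 157.39463014894326
```

Call:
drive_tool:
  deltas:
    - {"linear": [1.5, -0.6, 0], "twist": -0.8, "claw": 0}
    - {"linear": [3, -1.2, 0], "twist": -1.6, "claw": 0}
    - {"linear": [4.5, -2, 0], "twist": -2.4, "claw": 0}
    - {"linear": [6, -2.7, 0], "twist": -3.2, "claw": 0}
    - {"linear": [7.3, -3.3, 0], "twist": -3.9, "claw": 0}
    - {"linear": [8.2, -3.8, 0], "twist": -4.4, "claw": 0}
    - {"linear": [8.6, -4, 0], "twist": -4.6, "claw": 0}
    - {"linear": [8.6, -4, 0], "twist": -4.6, "claw": 0}
    - {"linear": [8.6, -4, 0], "twist": -4.6, "claw": 0}

```text
clock: 7.87
position: [0.5858, 0.124, 0.0784]
ee_rot: [0.0, 0.852, 0.524, 0.0]
contact_force: [0.5, 0.5, 2.7]
width: 0.0002
gripper_force: 1.7
```

Call:
drive_tool:
  deltas:
    - {"linear": [-1.5, 0.5, 0], "twist": 0, "claw": 0}
    - {"linear": [-3, 1.5, 0], "twist": 0, "claw": 0}
    - {"linear": [-1, 5, 0], "twist": 0, "claw": 0}
    - {"linear": [3, 13, 0], "twist": 0, "claw": 0}
    - {"linear": [8, 23, 0], "twist": 0, "claw": 0}
    - {"linear": [14, 35, 0], "twist": 0, "claw": 0}
    - {"linear": [20, 46, 0], "twist": 0, "claw": 0}
    - {"linear": [20, 46, 25], "twist": 0, "claw": 0}
    - {"linear": [20, 46, 60], "twist": 0, "claw": 0}
    - {"linear": [20, 46, 95], "twist": 0, "claw": 0}
    - {"linear": [20, 46, 130], "twist": 0, "claw": 0}
    - {"linear": [20, 46, 160], "twist": 0, "claw": 0}

```text
clock: 8.87
position: [0.6064, 0.1715, 0.2407]
ee_rot: [0.0, 0.852, 0.524, 0.001]
contact_force: [-0.2, 0.4, 0.2]
width: -0.0001
gripper_force: 0.0
```

Call:
drive_tool:
  deltas:
    - {"linear": [-5, 35, 0], "twist": 0, "claw": 0}
    - {"linear": [-10, 70, 0], "twist": 0, "claw": 0}
    - {"linear": [-20, 105, 0], "twist": 0, "claw": 0}
    - {"linear": [-40, 140, 0], "twist": 0, "claw": 0}
    - {"linear": [-60, 170, 0], "twist": 0, "claw": 0}
    - {"linear": [-80, 200, 0], "twist": 0, "claw": 0}
    - {"linear": [-80, 200, 0], "twist": 0, "claw": 0}
    - {"linear": [-80, 200, 0], "twist": 0, "claw": 0}

```text
clock: 9.53
position: [0.5244, 0.3729, 0.2381]
ee_rot: [0.0, 0.851, 0.526, -0.0]
contact_force: [0.5, -0.3, 0.1]
width: 0.0002
gripper_force: 0.0
```

```bash
python3 - <<'E'
from rig import eyes,sensors
import cv2,numpy as np
s=sensors.get_state();print(s["clock"],s["position"],s["contact_force"])
a=eyes.get_image("scene")[80:260,170:390,::-1];b=eyes.get_image("top")[130:310,150:370,::-1]
cv2.imwrite("pics/c5.png",cv2.resize(b,None,fx=3.3,fy=3.3,interpolation=cv2.INTER_CUBIC))
cv2.imwrite("pics/c5s.png",cv2.resize(a,None,fx=2.5,fy=2.5,interpolation=cv2.INTER_CUBIC))
E
```

```text
9.5333 [0.52436    0.3729376  0.23814971] [ 0.53145933 -0.29576176  0.06807485]
```

View pics/c5.png

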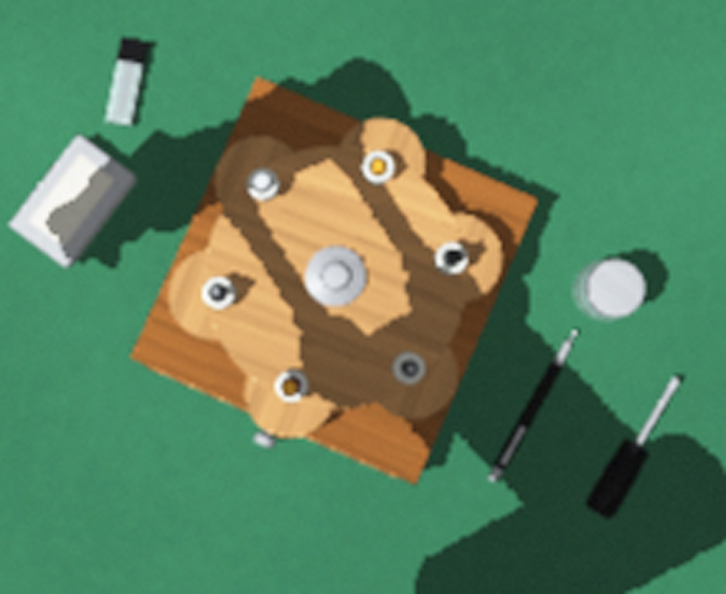

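View pics/c5s.png

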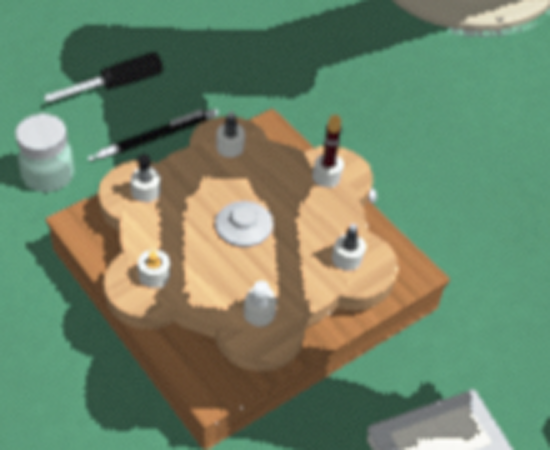

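The arm is clear, and all six parts stand in their cups. The cups are at (291,386), (409,368), (452,257), (378,167), (263,184) and (218,292), with the knob at (264,439).

```bash
python3 - <<'E'
from h import *
W=lambda u,v,z:w("top",u/3.3+150,v/3.3+130,z,1)
Q=np.array([W(*p,.095) for p in[(291,386),(409,368),(452,257),(378,167),(263,184),(218,292)]])
c=Q.mean(0);print(c)
A=lambda q:np.degrees(np.arctan2(q[1]-c[1],q[0]-c[0]))
print([round((A(q)-60*i)%360,1) for i,q in enumerate(Q)])
C=np.array([W(*p,.045) for p in[(258,76),(538,199),(417,485),(131,355)]]);print(C.mean(0),[(np.degrees(np.arctan2(*(C[(i+1)%4]-C[i])[1::-1])))%90+90 for i in range(4)])
print("knob",A(W(264,439,.023)))
E
```

```text
[0.53176282 0.0203687  0.095     ]
[np.float64(159.9), np.float64(160.1), np.float64(160.5), np.float64(160.1), np.float64(160.0), np.float64(159.8)]
[0.53231752 0.01964069 0.045     ] [np.float64(157.7304476099307), np.float64(158.13330338869906), np.float64(157.34581800434933), np.float64(157.71094691989592)]
knob 157.62469396661004
```

```bash
python3 -c "
from rig import manip
print(manip.sign_off())"
```

```text
the job is handed in; nothing more can be done
None
```

The barrel now faces the drawer knob, about 2° (roughly 4 mm) off the front centre line against the 14 mm allowed. In the last pictures all six parts stand in their cups and the arm is clear. I handed the job in after about 10 s on the robot's clock, and no verdict came back.

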